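# Knock a stuck dop cup out of its nest

## Robot

A 6-joint arm with a two-finger parallel gripper is mounted at the origin on the work surface. World frame = base frame: x ahead of the robot, y to its left, z up, the work surface at z = 0. Lengths are in m, angles in rad, forces in N, time in s.
With the tool pointing down it reaches from about 0.25 to 0.775 m from the base axis. Payload 4 kg.
Tool frame: the origin (TCP) lies midway between the tips of the shut fingers; the grasp point (between the pads) lies 19 mm behind it; y points along the fingers, x is the direction in which the jaws open and shut, and the axes are right-handed (so a half turn about y gives the same grasp; the last joint's range is limited). The gripper opens to 94 mm and grips with 3 to 60 N. Pads are 16 mm wide; open, the fingers measure 119 mm over their backs; the gripper's body (75 mm by 177 mm) begins 78 mm behind the grasp point.
Start: joints at [-1.203, 0.087, 1.371, -0, 1.684, -0.103], TCP at [0.249, -0.49, 0.206] pointing down, gripper open.
Joint ranges: [-3.1, 3.1], [-0.76, 2.03], [0.27, 2.55], [-1.08, 4.22], [0.17, 2.65], [-2.57, 2.57]. Speed limits (rad/s): [2.79, 2.79, 3.14, 3.14, 3.14, 3.14].

## Interface

Orientations are given as [roll, pitch, yaw] about the fixed x, y, z axes, in that order (R = Rz(yaw) Ry(pitch) Rx(roll)).
In Python, from bench import robot, snapshot, camera_info, ticket gives the robot as it stands.
- The arm moves only by the shell command python3 -m creep 'ROWS'. ROWS is JSON, a list of rows, each an object with "slide": the shift along the tool's x, y, z in mm, a list of three; "roll": the turn about the tool's y in degrees; "grip": the closure, from 0 (fully open) to 1 (shut). In form: [{"slide": [x, y, z], "roll": roll, "grip": grip}, ...]. A call has 1 to 20 rows; each row is the pose to reach, as a shift and turn from the pose commanded when the call began, along the tool's axes at that moment; what a row does not reach only later rows make up. A row lasts 1/12 s, in which the tool goes at most 41.7 mm and 7.16 degrees, less where a joint would pass 70% of its speed; a pose out of reach is approached as far as the arm can. A call with a gripper value outside its range is refused whole. The fingers move at their own pace and stop on an object; the grip force is fixed at half the most. Time passes only in rows, so rows that repeat a pose let the fingers close. It gives the time, the measured TCP pose, the force and the opening at its end, in the units of the state.
- robot.get_obs(): the state, without advancing time (a new reading comes with each control period).
- snapshot(name): name is "scene" or "side" or "wrist"; returns the picture (420x560x3 uint8, red, green, blue); there is no depth.
- camera_info(name): a dict with "fx", "fy", "cx", "cy" (pixels), "dist" ([k1, k2, p1, p2, k3] as OpenCV has them; the pictures are not rectified), "cam_to_world" (4x4, takes a point from camera to world coordinates). Camera axes: x right, y down, z forward; pixel columns grow to the right and rows downward; lengths in m; the calibration is good to about 2 mm. A picture is of the moment at which its call begins: read the wrist's pose just before it. camera_info takes no time and is no camera call; for the wrist camera it gives the pose at the moment of the call.
- ticket.close_job(): hands the job in, once; it reports no verdict.
The state is a dict: "time": time; "joint_positions": joint angles; "qvel": joint speeds; "joint_torque": joint torques, N m; "tool_pos": TCP position; "ee_rot": TCP orientation; "wrist_force": force on the tool from outside, world axes, zero at the start; "wrist_torque": the same for the moment, N m; "width": finger opening in m.
Only numpy, scipy, OpenCV 4.12 (cv2) and the standard library are available. Lean on these libraries where they do the work, as an engineer would, in place of code of your own. Each camera call takes 0.05 s, during which the arm holds its last target.

## Task

The round brass dop cup is stuck deep in the nest of its knockout block: lift the black knob of that block's knockout rod, so that the rod pushes the cup up out of the nest. Then take the cup and stand it upright on the floor of the wooden tray, setting it down rather than dropping it. Leave the other block, the one with the square plug, and its knob alone.

Things in the scene. Friction and masses are not known exactly. Their poses are not given: they have to be found in the camera images.
- cup: Round open brass cup, 46 mm in diameter, 36 mm tall, wall 6 mm, about 0.25 kg. Origin: centre of its underside, z up. It starts upright in the round nest (49 mm wide) amid a fixed 96 x 96 mm aluminium block, top face 91 mm above the table; rim 2 mm below that face, underside 53 mm above the table. With the rod fully up it stands 26 mm proud, its lowest 10 mm still held in the nest.
- round_knob (a point): Centre of the upright black knob (26 mm wide, 26 mm tall, on a 12 mm post) of the cup's knockout rod; 113 mm above the table at the start, 90 mm horizontally from the cup's centre. x points from cup to knob, z up. Knob and rod are one rigid piece that slides straight up 28 mm to a stop, pushing the cup up as much; 7 N of friction holds it wherever it is left; lifting takes about 12 N.
- square_knob (a point): The same point of the other, similar knob, beside the block whose nest is square and holds a 44 mm square solid brass plug. Not to be moved.
- tray: Low square open wooden tray, 120 x 120 mm outside, walls 4 mm thick and 14 mm high, floor 4 mm thick, fixed to the table. Origin at the centre of its underside; x and y along its sides, z up.
There are look-alikes about, which are no part of the job. What is shaped like the part that bears round_knob but red is not meant. Leave any red look-alike of the cup alone.

How it is judged:
By the outcome, as a careful person would: the job done as asked, in the order asked, and still so for the second after the job is handed in, with the robot touching nothing.
It also fails if it takes over 48 s, if anything falls off the work surface, if the arm or the gripper's body presses on something with over 40 N, if the wrist force passes 120 N, or if a joint passes its speed limit or range.

## Working session

There is one attempt and no reset: what is moved stays moved. The work goes in short steps, Python scripts to look and compute and a shell command to move; the robot and the scene stay as the last step left them, time stands still between calls to the robot, and variables do not carry over. Pictures are saved under pics/ and viewed, and the job is handed in when it is done.

```bash
mkdir -p pics; ls; python3 - <<'E'
from bench import robot, snapshot, camera_info, ticket
import cv2
print(robot.get_obs())
for n in ("scene","side","wrist"):
    i=camera_info(n); print(n,i)
    cv2.imwrite(f"pics/{n}0.png",snapshot(n)[:,:,::-1])
E
```

```text
pics
{'time': 0.0, 'joint_positions': array([-1.20310509e+00,  8.79823505e-02,  1.37222122e+00, -2.07089703e-05,
        1.68356491e+00, -1.03059899e-01]), 'qvel': array([ 7.45243539e-04,  2.48116193e-05, -4.69022131e-04, -1.20137048e-03,
       -1.68993781e-03,  1.03272637e-03]), 'joint_torque': array([-1.70155483e-03, -3.40180349e+01, -3.02427721e+01,  7.15210475e-02,
        3.30743822e-02, -1.75575196e-04]), 'tool_pos': array([ 0.24927435, -0.4896763 ,  0.20430596]), 'ee_rot': array([-1.57059296,  0.00216641, -1.10004727]), 'wrist_force': array([ 0.42082372, -0.18337995, -0.66864628]), 'wrist_torque': array([ 0.05181137, -0.03883959, -0.06071389]), 'width': 0.0940415649208789}
scene {'fx': 392.58810112438414, 'fy': 392.58810112438414, 'cx': 282.9835528753062, 'cy': 208.40870733753857, 'dist': array([-0.06911945,  0.        ,  0.        ,  0.        ,  0.        ]), 'cam_to_world': array([[-0.08938938,  0.60556964, -0.79075593,  1.31368184],
       [ 0.99582035,  0.0393975 , -0.08239943,  0.00823478],
       [-0.01874478, -0.79481648, -0.60656029,  0.67735083],
       [ 0.        
[... 235 characters left out ...]
m_to_world': array([[ 0.96849042, -0.1615131 ,  0.189578  ,  0.40656019],
       [-0.24854834, -0.67514142,  0.69455581, -0.63308093],
       [ 0.0158121 , -0.71978995, -0.69401182,  0.64263161],
       [ 0.        ,  0.        ,  0.        ,  1.        ]])}
wrist {'fx': 322.6522878556328, 'fy': 322.6522878556328, 'cx': 283.1993119733516, 'cy': 210.74073660716198, 'dist': array([0.0018924, 0.       , 0.       , 0.       , 0.       ]), 'cam_to_world': array([[ 0.45296372, -0.85434808, -0.25478076,  0.322969  ],
       [-0.89152779, -0.43453435, -0.12789881, -0.45326921],
       [-0.00144089,  0.28507764, -0.95850334,  0.38517227],
       [ 0.        ,  0.        ,  0.        ,  1.        ]])}
```

View pics.

View pics/scene0.png

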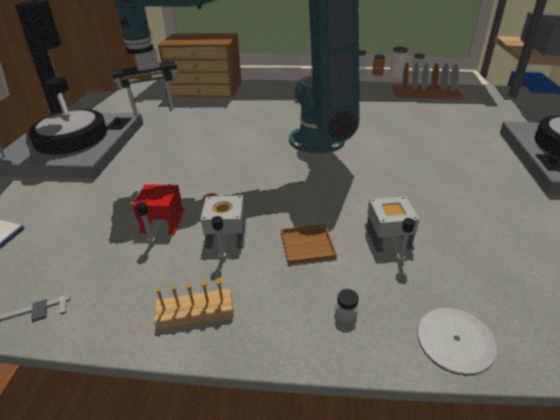

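View pics/side0.png

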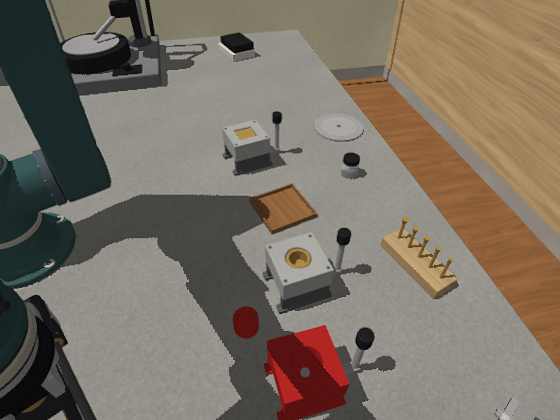

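View pics/wrist0.png

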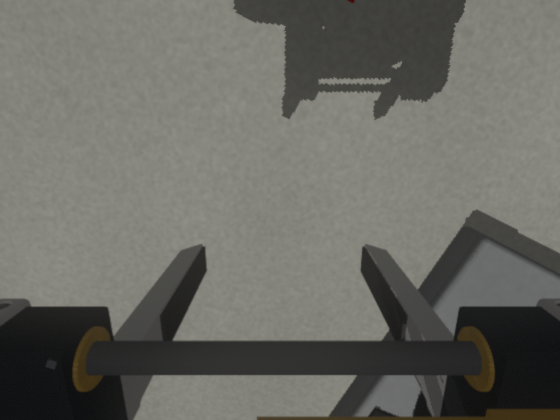

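```bash
cat > h.py <<'E'
import numpy as np, cv2
from bench import camera_info
def ray(n,uv,i=None):
    i=i or camera_info(n)
    K=np.array([[i['fx'],0,i['cx']],[0,i['fy'],i['cy']],[0,0,1]])
    p=cv2.undistortPoints(np.array([[uv]],float),K,i['dist'])[0,0]
    T=i['cam_to_world']; d=T[:3,:3]@np.array([p[0],p[1],1]); return T[:3,3],d/np.linalg.norm(d)
def plane(n,uv,z,i=None):
    o,d=ray(n,uv,i); return o+d*(z-o[2])/d[2]
def tri(obs):
    A=np.zeros((3,3));b=np.zeros(3);L=[]
    for o,d in obs:
        P=np.eye(3)-np.outer(d,d);A+=P;b+=P@o;L.append((o,P))
    x=np.linalg.solve(A,b); return x,[np.linalg.norm(P@(x-o)) for o,P in L]
E
python3 - <<'E'
import cv2,numpy as np
a=cv2.imread("pics/scene0.png");b=cv2.imread("pics/side0.png")
A=cv2.resize(a[180:270,180:340],None,fx=5,fy=5)[:300*2,:800]
B=cv2.resize(b[175:315,235:375],None,fx=4,fy=4)
cv2.imwrite("pics/cA.png",A);cv2.imwrite("pics/cB.png",B)
def comps(img,m,nm,lo=20):
    n,l,s,c=cv2.connectedComponentsWithStats(m)
    for k in range(1,n):
        if s[k,4]>lo: print(nm,s[k].tolist(),c[k].round(1))
for nm,im,roi in(("scene",a,(180,190,240,80)),("side",b,(230,100,150,250))):
    x,y,w,h=roi;s=np.zeros(im.shape[:2],np.uint8);s[y:y+h,x:x+w]=255
    hsv=cv2.cvtColor(im,cv2.COLOR_BGR2HSV)
    comps(im,cv2.inRange(im,(0,0,0),(42,42,42))&s,nm+" black")
    comps(im,cv2.inRange(hsv,(14,110,60),(30,255,255))&s,nm+" brass")
    comps(im,cv2.inRange(hsv,(5,110,60),(14,255,255))&s,nm+" wood")
E
```

```text
scene black [212, 218, 11, 12, 103] [217.  223.6]
scene black [403, 219, 11, 13, 100] [407.8 226. ]
scene black [368, 221, 14, 30, 127] [373.5 235.8]
scene black [206, 235, 7, 12, 38] [209.8 240. ]
scene brass [214, 203, 17, 10, 132] [222.  207.2]
scene brass [383, 204, 21, 11, 172] [393.  209.1]
scene brass [303, 225, 23, 6, 52] [313.  227.4]
scene brass [282, 227, 54, 37, 1214] [307.  245.4]
scene wood [282, 225, 54, 39, 1329] [307.3 244.7]
side black [273, 112, 8, 12, 88] [276.5 117.3]
side black [344, 153, 16, 13, 170] [351.1 159.2]
side black [237, 154, 35, 20, 357] [253.3 163.1]
side black [337, 228, 14, 18, 191] [343.3 236.2]
side black [283, 286, 48, 26, 415] [305.9 298.1]
side black [356, 328, 18, 22, 304] [364.3 338.4]
side brass [355, 100, 25, 31, 300] [370.4 110.6]
side brass [236, 128, 19, 11, 139] [244.9 133. ]
side brass [250, 184, 67, 50, 1660] [283.7 207.8]
side brass [286, 249, 25, 19, 373] [297.7 258. ]
side wood [354, 100, 26, 33, 446] [370.7 110.8]
side wood [250, 184, 67, 50, 1597] [281.1 208.2]
```

View pics/cA.png

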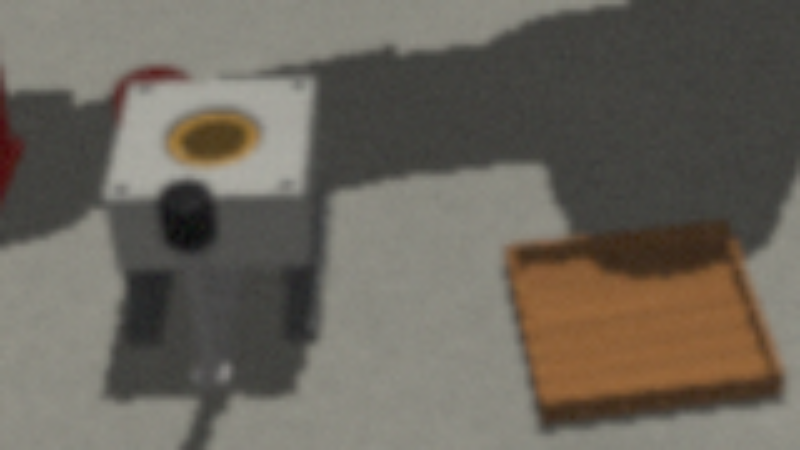

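View pics/cB.png

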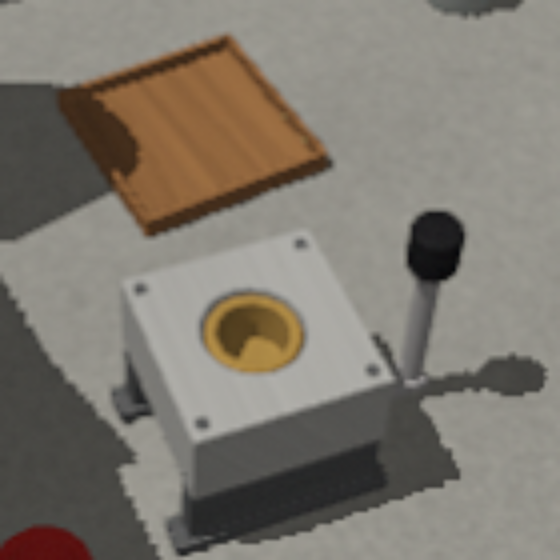

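The candidates, by pixel in the side view:
- **Knobs:** (343,236) beside the round-nest block, (276,117) beside the square plug, (364,338) on the red block, and the bottle cap at (351,159).
- **Cups:** brass at (298,258) and the red look-alike at (246,322).

The crop confirms the knob at (343,236), next to the grey block holding the round brass cup.

```bash
python3 - <<'E'
from h import *
import cv2
np.set_printoptions(precision=4,suppress=True)
a=cv2.imread("pics/scene0.png");b=cv2.imread("pics/side0.png")
k,e=tri([ray("scene",(217.2,223.6)),ray("side",(343.4,236.3))]);print("knob tri",k,e, plane("scene",(217,223.6),.113),plane("side",(343.4,236.3),.113))
c1=plane("scene",(222,207.3),.089);c2=plane("side",(297.9,258),.089);print("cup",c1,c2)
for z in (.089,.117):print(tri([ray("scene",(222,207.3)),ray("side",(297.9,258))]))
# block top screws (side crop px/4+235,175)
for u in ((140,289),(301,243),(372,370),(201,423)): print("screw",plane("side",(u[0]/4+235-.4,u[1]/4+175-.4),.091))
# tray outer wall bottoms/tops corners via side rim
for im,nm,roi in((a,"scene",(275,220,70,50)),(b,"side",(245,180,76,58))):
    x,y,w,h=roi;hsv=cv2.cvtColor(im,cv2.COLOR_BGR2HSV);m=cv2.inRange(hsv,(4,90,25),(30,255,255));s=np.zeros_like(m);s[y:y+h,x:x+w]=255;m&=s
    m=cv2.morphologyEx(m,cv2.MORPH_CLOSE,np.ones((3,3)))
    c=max(cv2.findContours(m,cv2.RETR_EXTERNAL,cv2.CHAIN_APPROX_NONE)[0],key=cv2.contourArea)
    p=cv2.approxPolyDP(c,4,True)[:,0];print(nm,p.tolist())
    for q in p: print(plane(nm,q,.014)[:2],plane(nm,q,0)[:2])
E
```

```text
knob tri [ 0.6411 -0.2135  0.1103] [np.float64(5.257541824734511e-05), np.float64(5.25754182475159e-05)] [ 0.6443 -0.213   0.113 ] [ 0.6399 -0.2156  0.113 ]
cup [ 0.552  -0.2241  0.089 ] [ 0.5501 -0.2263  0.089 ]
(array([ 0.5503, -0.2249,  0.0875]), [np.float64(0.00030424692207283333), np.float64(0.0003042469220728328)])
(array([ 0.5503, -0.2249,  0.0875]), [np.float64(0.00030424692207283333), np.float64(0.0003042469220728328)])
screw [ 0.5053 -0.19    0.091 ]
screw [ 0.5872 -0.1805  0.091 ]
screw [ 0.5956 -0.2601  0.091 ]
screw [ 0.514  -0.2692  0.091 ]
scene [[324, 224], [282, 229], [289, 263], [335, 257]]
[0.5095 0.0324] [0.4925 0.0329]
[ 0.5372 -0.0765] [ 0.5208 -0.0783]
[ 0.6593 -0.0487] [ 0.6455 -0.0499]
[0.6317 0.0595] [0.6173 0.0606]
side [[292, 184], [249, 198], [271, 233], [316, 216]]
[0.62   0.0572] [0.6248 0.0726]
[0.505  0.0317] [0.5072 0.0465]
[ 0.531  -0.0906] [ 0.5337 -0.0785]
[ 0.644  -0.0641] [ 0.6493 -0.0514]
```

```bash
python3 -m creep '[{"slide":[-17,0,118],"roll":7,"grip":0},{"slide":[-34,0,236],"roll":14,"grip":0},{"slide":[-51,0,354],"roll":20,"grip":0},{"slide":[-68,0,473],"roll":20.4,"grip":0},{"slide":[-68,0,473],"roll":20.4,"grip":0},{"slide":[-68,0,473],"roll":20.4,"grip":0},{"slide":[-68,0,473],"roll":20.4,"grip":0},{"slide":[-68,0,473],"roll":20.4,"grip":0},{"slide":[-68,0,473],"roll":20.4,"grip":0},{"slide":[-68,0,473],"roll":20.4,"grip":0},{"slide":[-68,0,473],"roll":20.4,"grip":0},{"slide":[-68,0,473],"roll":20.4,"grip":0},{"slide":[-68,0,473],"roll":20.4,"grip":0},{"slide":[-68,0,473],"roll":20.4,"grip":0},{"slide":[-68,0,473],"roll":20.4,"grip":0},{"slide":[-68,0,473],"roll":20.4,"grip":0}]'
python3 - <<'E'
from h import *
from bench import *
import pickle
np.set_printoptions(precision=4,suppress=True)
o=robot.get_obs();print(o['time'],o['tool_pos'],o['ee_rot'],o['wrist_force'])
i=camera_info("wrist");w=snapshot("wrist")[:,:,::-1];s=snapshot("side")[:,:,::-1]
pickle.dump(i,open("wi1.pkl","wb"))
cv2.imwrite("pics/wrist1.png",w);cv2.imwrite("pics/side1.png",s)
print("red knob",plane("side",(364.3,338.4),.113))
E
```

```text
time: 1.48
tool_pos: [0.6392, -0.2162, 0.2056]
ee_rot: [-1.571, -0.0, -1.458]
wrist_force: [0.1, 0.5, 0.6]
width: 0.0934
1.4833 [ 0.6392 -0.2162  0.2056] [-1.5713 -0.0004 -1.4578] [0.0781 0.5381 0.5904]
red knob [ 0.5981 -0.4118  0.113 ]
```

View pics/wrist1.png

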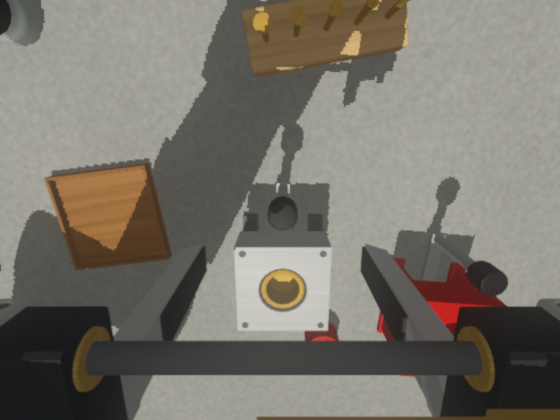

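View pics/side1.png

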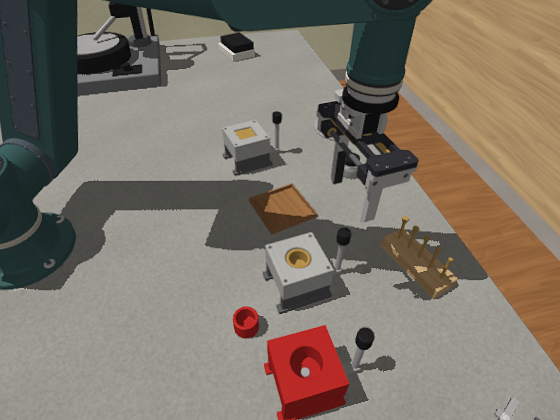

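The wrist view shows the knob at (283,213), centred between the fingers, and the cup at (283,289) in the block. I'll work out their positions from here.

```bash
python3 - <<'E'
from h import *
import pickle
np.set_printoptions(precision=4,suppress=True)
i=pickle.load(open("wi1.pkl","rb"));w=cv2.imread("pics/wrist1.png")
m=cv2.inRange(w,(0,0,0),(36,36,36));s=np.zeros_like(m);s[190:236,262:304]=255
n,l,st,c=cv2.connectedComponentsWithStats(m&s)
for k in range(1,n):
    if st[k,4]>20: print(st[k],c[k],plane("wrist",c[k],.116,i))
print("knob guess",plane("wrist",(283,213),.116,i))
hsv=cv2.cvtColor(w,cv2.COLOR_BGR2HSV);m=cv2.inRange(hsv,(14,100,50),(32,255,255));s[:]=0;s[260:320,250:315]=255
x,y,ww,hh=cv2.boundingRect(m&s);print(x,y,ww,hh,plane("wrist",(x+ww/2-.5,y+hh/2-.5),.089,i))
for q in ((237,247.5),(330.5,247.5),(327.5,330),(238,330)):print(plane("wrist",q,.091,i))
for q in ((48,178),(150,162),(169,258),(76,269)):print("tray",plane("wrist",q,.014,i))
E
```

```text
knob guess [ 0.6393 -0.2171  0.116 ]
261 270 44 39 [ 0.5492 -0.2267  0.089 ]
[ 0.5912 -0.1768  0.091 ]
[ 0.6015 -0.2686  0.091 ]
[ 0.5066 -0.2801  0.091 ]
[ 0.4959 -0.1847  0.091 ]
tray [0.6201 0.0565 0.014 ]
tray [ 0.6522 -0.0616  0.014 ]
tray [ 0.5335 -0.0847  0.014 ]
tray [0.505  0.0323 0.014 ]
```

```bash
python3 -m creep '[{"slide":[0,30,0],"roll":0,"grip":0},{"slide":[0,60,0],"roll":0,"grip":0},{"slide":[0,90,0],"roll":0,"grip":0},{"slide":[0,110,0],"roll":0,"grip":0},{"slide":[0,110,0],"roll":0,"grip":0},{"slide":[0,110,0],"roll":0,"grip":0},{"slide":[0,110,0],"roll":0,"grip":1},{"slide":[0,110,0],"roll":0,"grip":1},{"slide":[0,110,0],"roll":0,"grip":1},{"slide":[0,110,0],"roll":0,"grip":1},{"slide":[0,110,0],"roll":0,"grip":1},{"slide":[0,110,0],"roll":0,"grip":1},{"slide":[0,110,0],"roll":0,"grip":1},{"slide":[0,110,0],"roll":0,"grip":1},{"slide":[0,110,0],"roll":0,"grip":1},{"slide":[0,110,0],"roll":0,"grip":1}]'
python3 - <<'E'
from h import *
from bench import *
cv2.imwrite("pics/side2.png",snapshot("side")[100:330,200:460,::-1].repeat(2,0).repeat(2,1))
print(robot.get_obs()['width'])
E
```

```text
time: 2.92
tool_pos: [0.6401, -0.215, 0.0954]
ee_rot: [-1.571, 0.0, -1.456]
wrist_force: [-1.3, 0.7, -0.9]
width: 0.0307
0.026818962794732986
```

View pics/side2.png

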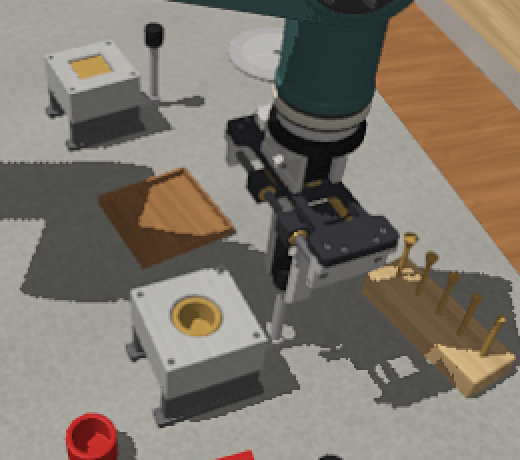

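The fingers are around the knob and still closing, at 26.8 mm. I'll let them settle, then lift.

```bash
python3 -m creep '[{"slide":[0,0,0],"roll":0,"grip":1},{"slide":[0,0,0],"roll":0,"grip":1},{"slide":[0,0,0],"roll":0,"grip":1},{"slide":[0,-3,0],"roll":0,"grip":1},{"slide":[0,-6,0],"roll":0,"grip":1},{"slide":[0,-9,0],"roll":0,"grip":1},{"slide":[0,-12,0],"roll":0,"grip":1},{"slide":[0,-15,0],"roll":0,"grip":1},{"slide":[0,-18,0],"roll":0,"grip":1},{"slide":[0,-21,0],"roll":0,"grip":1},{"slide":[0,-24,0],"roll":0,"grip":1},{"slide":[0,-26,0],"roll":0,"grip":1},{"slide":[0,-26,0],"roll":0,"grip":1},{"slide":[0,-26,0],"roll":0,"grip":1}]'
python3 - <<'E'
from h import *
from bench import *
o=robot.get_obs();print(o['tool_pos'],o['wrist_force'],o['width'])
cv2.imwrite("pics/side3.png",snapshot("side")[100:330,200:460,::-1].repeat(2,0).repeat(2,1))
E
```

```text
time: 4.13
tool_pos: [0.64, -0.2152, 0.1185]
ee_rot: [-1.573, 0.001, -1.456]
wrist_force: [4.2, -2.2, -11.4]
width: 0.0254
[ 0.63999889 -0.21519717  0.1184826 ] [  4.24823954  -2.15494167 -11.39972446] 0.02536311785108415
```

View pics/side3.png

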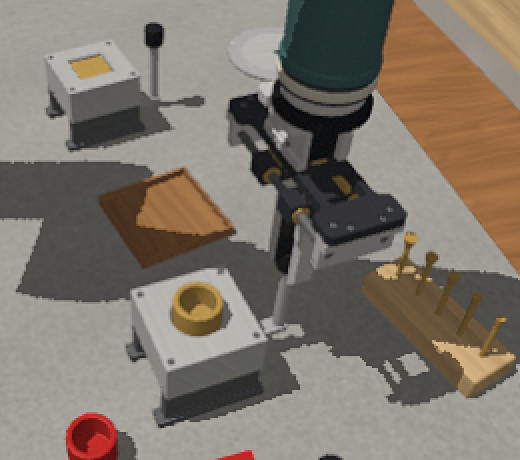

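```bash
python3 -m creep '[{"slide":[0,-2,0],"roll":0,"grip":1},{"slide":[0,-4,0],"roll":0,"grip":1},{"slide":[0,-5,0],"roll":0,"grip":1},{"slide":[0,-5,0],"roll":0,"grip":1},{"slide":[0,-5,0],"roll":0,"grip":1},{"slide":[0,-5,0],"roll":0,"grip":1}]'; python3 -m creep '[{"slide":[0,-1,0],"roll":0,"grip":1},{"slide":[0,-2,0],"roll":0,"grip":1},{"slide":[0,-2,0],"roll":0,"grip":1},{"slide":[0,-2,0],"roll":0,"grip":1}]'
```

```text
time: 4.68
tool_pos: [0.64, -0.2152, 0.1235]
ee_rot: [-1.573, 0.001, -1.456]
wrist_force: [4.7, -2.0, -11.4]
width: 0.0256
time: 5.02
tool_pos: [0.6399, -0.2152, 0.1236]
ee_rot: [-1.574, 0.001, -1.456]
wrist_force: [6.9, -3.6, -16.3]
width: 0.0257
```

```bash
python3 -m creep '[{"slide":[0,2,0],"roll":0,"grip":1},{"slide":[0,3,0],"roll":0,"grip":0.3},{"slide":[0,3,0],"roll":0,"grip":0},{"slide":[0,3,0],"roll":0,"grip":0},{"slide":[0,3,0],"roll":0,"grip":0},{"slide":[0,3,0],"roll":0,"grip":0},{"slide":[0,3,0],"roll":0,"grip":0},{"slide":[0,-25,0],"roll":0,"grip":0},{"slide":[0,-55,0],"roll":0,"grip":0},{"slide":[0,-80,0],"roll":0,"grip":0},{"slide":[0,-80,-30],"roll":0,"grip":0},{"slide":[0,-80,-60],"roll":0,"grip":0},{"slide":[0,-80,-91],"roll":0,"grip":0},{"slide":[0,-80,-91],"roll":0,"grip":0},{"slide":[0,-80,-91],"roll":0,"grip":0},{"slide":[0,-80,-91],"roll":0,"grip":0}]'
python3 - <<'E'
from h import *
from bench import *
np.set_printoptions(precision=4,suppress=True)
o=robot.get_obs();print(o['tool_pos'],o['wrist_force'],o['width'])
i=camera_info("wrist");w=snapshot("wrist")[:,:,::-1].copy();s=snapshot("side")[:,:,::-1]
cv2.imwrite("pics/wrist4.png",w);cv2.imwrite("pics/side4.png",s)
for n,im in (("wrist",w),("side",s)):
    hsv=cv2.cvtColor(im,cv2.COLOR_BGR2HSV);m=cv2.inRange(hsv,(14,100,50),(32,255,255))
    nn,l,st,c=cv2.connectedComponentsWithStats(m)
    for k in range(1,nn):
        if st[k,4]>150: print(n,st[k],c[k])
import pickle;pickle.dump(i,open("wi4.pkl","wb"))
E
```

```text
time: 6.35
tool_pos: [0.5504, -0.2255, 0.2092]
ee_rot: [-1.569, -0.001, -1.456]
wrist_force: [-0.1, 0.5, -0.1]
width: 0.0938
[ 0.5504 -0.2255  0.2092] [-0.1417  0.5468 -0.0592] 0.09382294132904336
wrist [   31    83   134   118 11257] [ 99.6406 140.4098]
wrist [ 258  182   51   55 2032] [283.1348 208.8076]
wrist [  72  326   39   66 1181] [ 86.8493 359.293 ]
wrist [ 457  326   38   66 1166] [479.5009 359.319 ]
wrist [ 258  409  302   11 1353] [468.085  415.6822]
side [  387     0   173   235 25022] [490.8773  82.9061]
side [  341    77   219   293 13060] [470.2371 210.5521]
side [ 250  187   61   47 1570] [280.8076 208.007 ]
side [ 381  217   76   82 2473] [419.0817 261.0408]
side [286 239  26  29 615] [298.4081 253.0472]
```

View pics/wrist4.png

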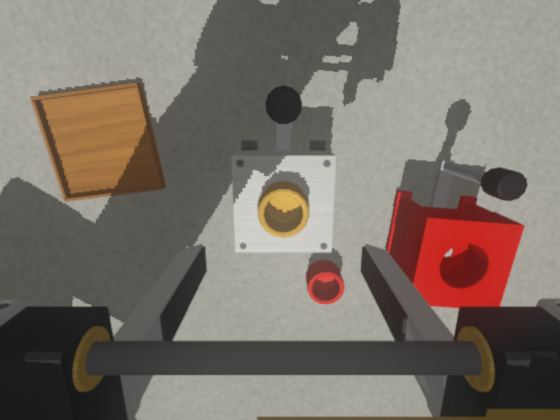

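View pics/side4.png

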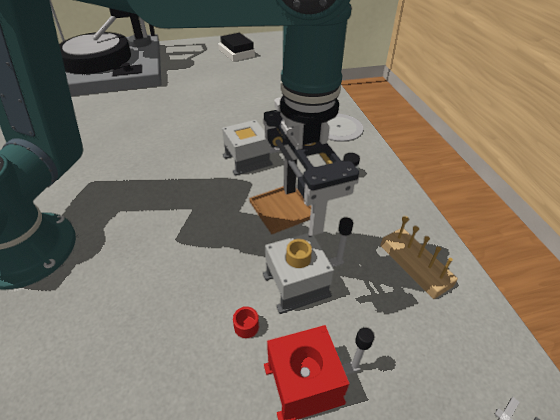

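```bash
python3 - <<'E'
from h import *
import pickle
np.set_printoptions(precision=4,suppress=True)
i=pickle.load(open("wi4.pkl","rb"))
for z in(.115,.117): print(plane("wrist",(283.2,209.5),z,i),plane("wrist",(257.5,211),z,i)-plane("wrist",(308.5,211),z,i))
print(plane("wrist",(283.2,181.5),.117,i),plane("wrist",(283.2,236.5),.117,i))
print("side rim",plane("side",(299,248.5),.117))
print([plane("wrist",q,.091,i)[:2] for q in((234,156),(335,156),(335,253),(235,251))])
for q in ((33,98),(140,81),(164,186),(67,199)):print("tray",plane("wrist",q,.014,i))
E
```

```text
[ 0.5525 -0.2264  0.115 ] [-0.0051  0.0451 -0.    ]
[ 0.5531 -0.2263  0.117 ] [-0.0051  0.0447  0.    ]
[ 0.578  -0.2235  0.117 ] [ 0.5279 -0.2292  0.117 ]
side rim [ 0.5506 -0.227   0.117 ]
[array([ 0.5914, -0.1764]), array([ 0.6019, -0.2687]), array([ 0.5062, -0.2841]), array([ 0.497 , -0.1841])]
tray [0.619  0.0578 0.014 ]
tray [ 0.65  -0.059  0.014]
tray [ 0.5362 -0.0859  0.014 ]
tray [0.507  0.0294 0.014 ]
```

```bash
python3 -m creep '[{"slide":[0.5,35,0],"roll":0,"grip":0},{"slide":[0.5,70,0],"roll":0,"grip":0},{"slide":[0.5,98,0],"roll":0,"grip":0},{"slide":[0.5,112,0],"roll":0,"grip":0},{"slide":[0.5,112,0],"roll":0,"grip":0},{"slide":[0.5,112,0],"roll":0,"grip":0},{"slide":[0.5,112,0],"roll":0,"grip":1},{"slide":[0.5,112,0],"roll":0,"grip":1},{"slide":[0.5,112,0],"roll":0,"grip":1},{"slide":[0.5,112,0],"roll":0,"grip":1},{"slide":[0.5,112,0],"roll":0,"grip":1},{"slide":[0.5,112,0],"roll":0,"grip":1},{"slide":[0.5,112,0],"roll":0,"grip":1},{"slide":[0.5,112,0],"roll":0,"grip":1},{"slide":[0.5,112,0],"roll":0,"grip":1},{"slide":[0.5,112,0],"roll":0,"grip":1}]'
python3 - <<'E'
from h import *
from bench import *
cv2.imwrite("pics/side5.png",snapshot("side")[100:330,200:460,::-1].repeat(2,0).repeat(2,1))
o=robot.get_obs();print(o['tool_pos'],o['wrist_force'],o['width'])
E
```

```text
time: 7.78
tool_pos: [0.5498, -0.2257, 0.0966]
ee_rot: [-1.571, 0.0, -1.456]
wrist_force: [-0.3, 1.8, 1.4]
width: 0.0459
[ 0.54983867 -0.22571763  0.09663426] [-0.01685692  1.12939752  0.43188368] 0.04565403302929081
```

View pics/side5.png

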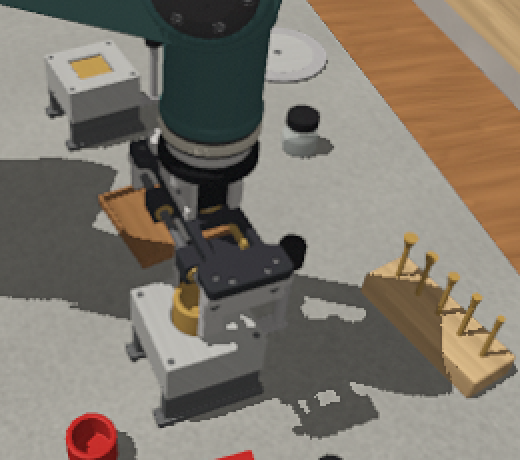

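```bash
python3 -m creep '[{"slide":[0,0,0],"roll":0,"grip":1},{"slide":[0,0,0],"roll":0,"grip":1},{"slide":[0,-3,0],"roll":0,"grip":1},{"slide":[0,-7,0],"roll":0,"grip":1},{"slide":[0,-12,0],"roll":0,"grip":1},{"slide":[0,-18,0],"roll":0,"grip":1},{"slide":[0,-26,0],"roll":0,"grip":1},{"slide":[0,-36,0],"roll":0,"grip":1},{"slide":[0,-48,0],"roll":0,"grip":1},{"slide":[0,-60,0],"roll":0,"grip":1},{"slide":[0,-60,0],"roll":0,"grip":1},{"slide":[0,-60,0],"roll":0,"grip":1}]'
python3 - <<'E'
from h import *
from bench import *
import pickle
o=robot.get_obs();print(o['tool_pos'],o['wrist_force'],o['width'])
i=camera_info("wrist");pickle.dump(i,open("wi6.pkl","wb"))
cv2.imwrite("pics/wrist6.png",snapshot("wrist")[:,:,::-1])
s=snapshot("side")[:,:,::-1];cv2.imwrite("pics/side6f.png",s)
cv2.imwrite("pics/side6.png",s[100:330,200:460].repeat(2,0).repeat(2,1))
E
```

```text
time: 8.83
tool_pos: [0.5507, -0.2264, 0.1585]
ee_rot: [-1.568, -0.002, -1.456]
wrist_force: [-1.3, 0.5, -3.7]
width: 0.0457
[ 0.55067306 -0.22639874  0.15846632] [-1.30114316  0.50551681 -3.66843402] 0.04566322283695968
```

View pics/side6.png

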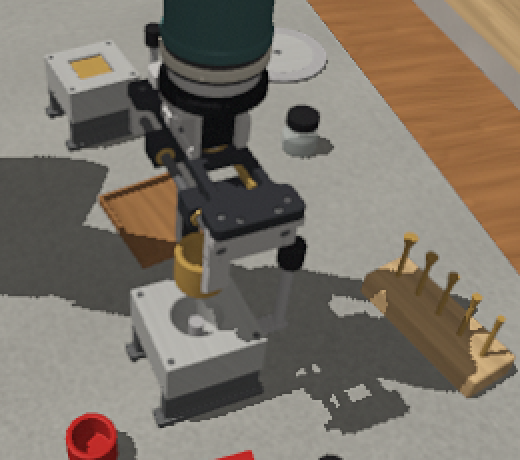

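View pics/wrist6.png

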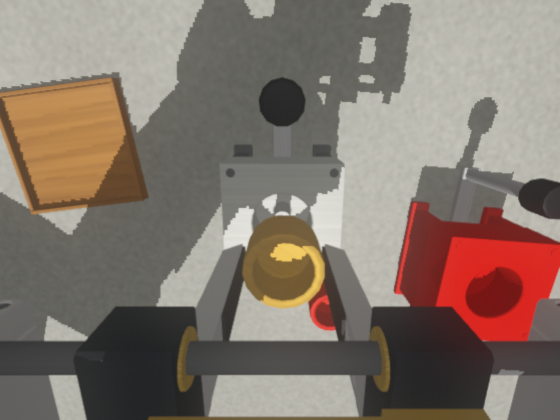

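```bash
python3 -m creep '[{"slide":[-20,0,5],"roll":0,"grip":1},{"slide":[-50,0,12],"roll":0,"grip":1},{"slide":[-85,0,21],"roll":0,"grip":1},{"slide":[-120,0,29],"roll":0,"grip":1},{"slide":[-155,0,38],"roll":0,"grip":1},{"slide":[-185,0,45],"roll":0,"grip":1},{"slide":[-203,20,49],"roll":0,"grip":1},{"slide":[-210,40,51],"roll":0,"grip":1},{"slide":[-210,70,51],"roll":0,"grip":1},{"slide":[-210,90,51],"roll":0,"grip":1},{"slide":[-210,100,51],"roll":0,"grip":1},{"slide":[-210,100,51],"roll":0,"grip":1},{"slide":[-210,100,51],"roll":0,"grip":1}]'
python3 - <<'E'
from h import *
from bench import *
import pickle
np.set_printoptions(precision=4,suppress=True)
o=robot.get_obs();print(o['tool_pos'],o['ee_rot'],o['wrist_force'],o['width'])
print("sq block",plane("side",(244.9,133),.091),"sq knob",plane("side",(276.5,117.3),.113))
s=snapshot("side")[:,:,::-1];cv2.imwrite("pics/side7.png",s[60:290,200:460].repeat(2,0).repeat(2,1))
s=snapshot("scene")[:,:,::-1];cv2.imwrite("pics/scene7.png",cv2.resize(s[130:290,190:400],None,fx=3,fy=3))
E
```

```text
time: 10.02
tool_pos: [0.5762, -0.0116, 0.0561]
ee_rot: [-1.572, 0.0, -1.456]
wrist_force: [-1.0, -0.2, -2.4]
width: 0.0458
[ 0.5762 -0.0116  0.0561] [-1.572   0.0002 -1.4563] [-1.0268 -0.2117 -2.4186] 0.04583903842865156
sq block [0.5287 0.1949 0.091 ] sq knob [0.6181 0.216  0.113 ]
```

View pics/side7.png

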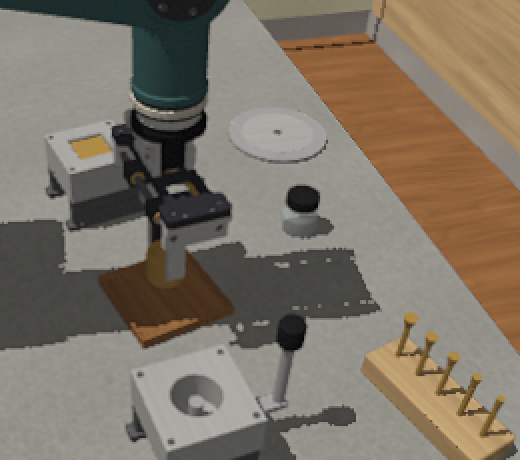

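View pics/scene7.png

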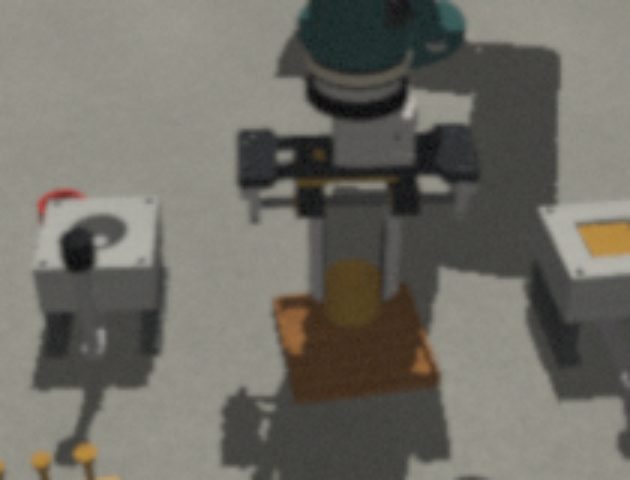

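The cup hangs upright over the tray, and the gripper body clears the square block. I'll lower it gently and watch the force.

```bash
python3 -m creep '[{"slide":[0,10,0],"roll":0,"grip":1},{"slide":[0,20,0],"roll":0,"grip":1},{"slide":[0,27,0],"roll":0,"grip":1},{"slide":[0,31,0],"roll":0,"grip":1},{"slide":[0,33,0],"roll":0,"grip":1},{"slide":[0,33,0],"roll":0,"grip":1},{"slide":[0,33,0],"roll":0,"grip":1},{"slide":[0,33,0],"roll":0,"grip":1}]'; python3 -m creep '[{"slide":[0,0.5,0],"roll":0,"grip":1},{"slide":[0,1,0],"roll":0,"grip":1},{"slide":[0,1.5,0],"roll":0,"grip":1},{"slide":[0,1.5,0],"roll":0,"grip":1},{"slide":[0,1.5,0],"roll":0,"grip":1}]'
```

```text
time: 10.78
tool_pos: [0.5768, -0.0115, 0.0239]
ee_rot: [-1.57, -0.0, -1.456]
wrist_force: [1.0, 0.2, -4.4]
width: 0.0458
time: 11.2
tool_pos: [0.5764, -0.0115, 0.022]
ee_rot: [-1.571, -0.0, -1.456]
wrist_force: [0.0, 0.9, -2.5]
width: 0.0461
```

```bash
python3 -m creep '[{"slide":[0,0.5,0],"roll":0,"grip":1},{"slide":[0,1,0],"roll":0,"grip":1},{"slide":[0,1.5,0],"roll":0,"grip":1},{"slide":[0,1.5,0],"roll":0,"grip":1},{"slide":[0,1.5,0],"roll":0,"grip":1}]'; python3 -m creep '[{"slide":[0,0.5,0],"roll":0,"grip":1},{"slide":[0,1,0],"roll":0,"grip":1},{"slide":[0,1,0],"roll":0,"grip":1},{"slide":[0,1,0],"roll":0,"grip":1}]'
```

```text
time: 11.62
tool_pos: [0.5764, -0.0115, 0.0204]
ee_rot: [-1.571, -0.0, -1.456]
wrist_force: [-0.6, 0.9, -3.5]
width: 0.0458
time: 11.95
tool_pos: [0.5766, -0.0115, 0.0198]
ee_rot: [-1.57, -0.0, -1.456]
wrist_force: [-0.9, 0.4, -1.1]
width: 0.0459
```

```bash
python3 -m creep '[{"slide":[0,0.5,0],"roll":0,"grip":1},{"slide":[0,1,0],"roll":0,"grip":1},{"slide":[0,1,0],"roll":0,"grip":1},{"slide":[0,1,0],"roll":0,"grip":1}]'
```

```text
time: 12.28
tool_pos: [0.5767, -0.0115, 0.0197]
ee_rot: [-1.57, -0.0, -1.456]
wrist_force: [-2.9, 1.4, 5.9]
width: 0.046
```

The TCP has stopped and the upward force is 5.9 N, so the cup is standing on the tray floor. Next I'll release it and retreat.

```bash
python3 -m creep '[{"slide":[0,-0.5,0],"roll":0,"grip":1},{"slide":[0,-0.5,0],"roll":0,"grip":0.4},{"slide":[0,-0.5,0],"roll":0,"grip":0.3},{"slide":[0,-0.5,0],"roll":0,"grip":0.3},{"slide":[0,-0.5,0],"roll":0,"grip":0.3},{"slide":[0,-0.5,0],"roll":0,"grip":0.3}]'; python3 -m creep '[{"slide":[0,-8,0],"roll":0,"grip":0.3},{"slide":[0,-25,0],"roll":0,"grip":0.3},{"slide":[0,-55,0],"roll":0,"grip":0.3},{"slide":[0,-90,0],"roll":0,"grip":0.2},{"slide":[0,-130,0],"roll":0,"grip":0},{"slide":[0,-150,0],"roll":0,"grip":0},{"slide":[0,-150,-60],"roll":0,"grip":0},{"slide":[0,-150,-100],"roll":0,"grip":0},{"slide":[0,-150,-120],"roll":0,"grip":0},{"slide":[0,-150,-120],"roll":0,"grip":0},{"slide":[0,-150,-120],"roll":0,"grip":0},{"slide":[0,-150,-120],"roll":0,"grip":0}]'
python3 - <<'E'
from h import *
from bench import *
np.set_printoptions(precision=4,suppress=True)
o=robot.get_obs();print(o['time'],o['tool_pos'],o['wrist_force'],o['width'])
s=snapshot("side")[:,:,::-1];cv2.imwrite("pics/side8.png",s[60:330,200:460].repeat(2,0).repeat(2,1))
c=snapshot("scene")[:,:,::-1];cv2.imwrite("pics/scene8f.png",c);cv2.imwrite("pics/scene8.png",cv2.resize(c[170:290,170:430],None,fx=3,fy=3))
print("sq knob now/before dark centroid:")
b=cv2.imread("pics/side0.png")
for im in(b,s):
    m=cv2.inRange(im[105:128,265:290],(0,0,0),(42,42,42));print(cv2.moments(m,True)['m10']/m.astype(bool).sum(),cv2.moments(m,True)['m01']/m.astype(bool).sum())
E
```

```text
time: 12.78
tool_pos: [0.5765, -0.0116, 0.0187]
ee_rot: [-1.571, -0.0, -1.456]
wrist_force: [-0.2, 0.8, 0.9]
width: 0.0657
time: 13.78
tool_pos: [0.4582, -0.0253, 0.17]
ee_rot: [-1.568, -0.001, -1.456]
wrist_force: [-0.5, 0.2, 0.4]
width: 0.0939
13.7833 [ 0.4582 -0.0253  0.17  ] [-0.4695  0.1869  0.3982] 0.09394259111718342
sq knob now/before dark centroid:
11.5 12.272727272727273
11.5 12.272727272727273
```

View pics/side8.png

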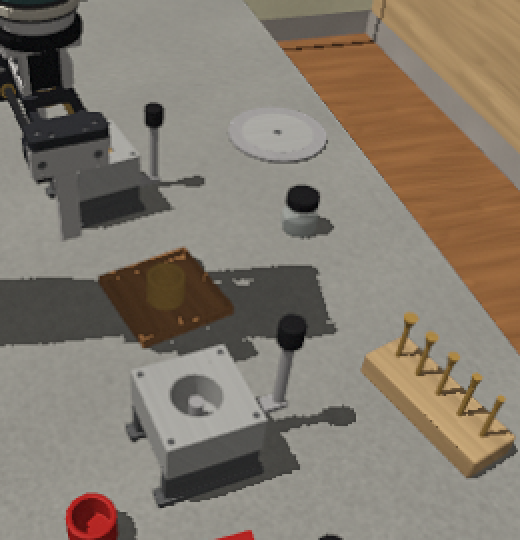

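View pics/scene8.png

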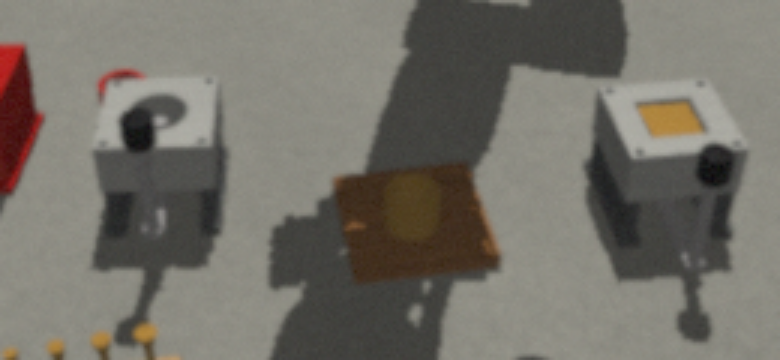

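The cup stands upright in the middle of the tray, at side crop (166,285). The round nest is empty, the square knob hasn't moved, and the gripper is clear.

```bash
python3 -c "
from bench import ticket
print(ticket.close_job())"
```

```text
the job is handed in; nothing more can be done
None
```

The job is handed in: the brass cup is out of its nest and stands upright near the middle of the tray. It took about 14 s of the 48 s allowed.

- **Lift:** I gripped the black knob of the round-nest block and raised it about 28 mm, until it met its stop (force rose to about 16 N). The cup came up proud of the block.
- **Move:** I gripped the cup from outside (46 mm opening) and carried it to the tray. I lowered it until the floor pushed back with about 6 N, then released it and backed away.
- **Last checks:** In the side and scene views the cup is upright in the tray and the nest is empty. The square-plug block's knob is at exactly the same pixels as at the start. The gripper is clear and the wrist force is near zero.

No check failed. My estimates of the tray centre differed by up to 6 mm between cameras, so I aimed in between; the cup has ample margin to the walls.

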